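Hang the little door: nip the jamb, then hold the hinge knuckles in line

ROBOT

A 6-joint arm with a two-finger parallel gripper is mounted at the origin on a cart in front of the work surface, level with it; the furniture and walls round the work are solid. World frame = base frame: x ahead of the robot, y to its left, z up, the work surface at z = 0. Lengths are in mm, angles in rad, forces in N, time in s.
With the tool pointing down it reaches from about 425 to 950 mm from the base axis. Payload 3.5 kg.
Tool frame: the origin (TCP) lies at the very end of the fingers, on their centre line; the grasp point (between the pads) lies 19 mm behind it; z points along the fingers, y is the line along which they close (so a half turn about z gives the same grasp; the last joint's range is limited). The gripper opens to 85 mm and grips with 20 to 120 N. Pads are 22 mm wide; open, the fingers measure 114 mm over their backs; the gripper's body (76 mm by 85 mm) begins 54 mm behind the grasp point. The pads swing forward as they close: fully open they stand 13 mm farther back than shut.
Start: joints at [1.099, 0.286, 1.577, -0, 1.279, -0.15], TCP at [213.449, 640.348, 231.325] pointing down, gripper open.
Joint ranges: [-2.77, 2.77], [-0.9, 2.22], [0.21, 2.48], [-1.53, 4.67], [0.24, 2.81], [-2.84, 2.84]. Speed limits (rad/s): [2.79, 2.79, 3.14, 3.14, 3.14, 3.14].

INTERFACE

Orientations are given as a unit quaternion [x, y, z, w].
In Python, from bench import ctrl gives the robot as it stands.
- The arm moves only by the tool jog_arm, never from a script. Its argument "rows" is one flat list of numbers, 5 for each row, row after row: the shift along the tool's x, y, z in m, then the turn about the tool's z in degrees, then the finger opening in m, from 0 to 0.0854. In form: [dx, dy, dz, turn, claw, dx, dy, dz, turn, claw, ...]. A call has 1 to 12 rows; each row is the pose to reach, as a shift and turn from the pose commanded when the call began, along the tool's axes at that moment; what a row does not reach only later rows make up. A row lasts 1/12 s, in which the tool goes at most 41.7 mm and 7.16 degrees, less where a joint would pass 70% of its speed; a pose out of reach is approached as far as the arm can. A call with a gripper value outside its range is refused whole. The fingers move at their own pace and stop on an object; "newtons" is the grip in N (left out, the last holds). Time passes only in rows, so rows that repeat a pose let the fingers close. It gives the time, the measured TCP pose, the force, the opening and the grip force at its end, in the units of the state.
- ctrl.state(): the state, without advancing time (a new reading comes with each control period).
- ctrl.get_image(name): name is "side" or "top"; returns a dict with "pixels" (400x640x3 uint8, red, green, blue), "z_map" (400x640 float32, mm along the optical axis (not along the pixel's ray), 0 where there is no reading), "vertical_fov" (degrees; the focal length in pixels is half the picture's height over the tangent of half this angle, whatever the lens; pixels are square), "cx", "cy" (the principal point, pixels), "rvec" (rotation vector, rad) and "tvec" (3), from world to camera coordinates, as OpenCV has them. Camera axes: x right, y down, z forward; pixel columns grow to the right and rows downward; lengths in mm; the calibration is good to about 2 mm. A picture is of the moment at which its call begins.
- ctrl.finish_job(): hands the job in; it is judged then, once.
Trained networks look in a picture, given as the dict that the camera call returned (one of the last four; its "shot" number tells which), for a name from the list of things; names that differ only in an ending like _2 or _b are one class to them, and where a whole thing is asked for, a point or a joint stands for the part that bears it (a point fixed in the world has none). Each returns a list of dicts, best first, with "conf" (0 to 1); they miss things now and then, are a little off and sometimes report something else, mostly with a low value. They report only what shows in the picture. A call takes as long as a camera call.
- ctrl.silhouettes(picture, label): "region" (400x640 bool, what is visible of it) and "box" ([centre column, centre row, width, height] in pixels, round what is visible of it).
- ctrl.mark_of(picture, label): "location" ([row, column] in pixels: a listed point, or the origin of a listed thing).
The state is a dict: "clock": time; "qpos": joint angles; "joint_velocities": joint speeds; "effort": joint torques, N m; "tool_pos": TCP position; "eef_rot": TCP orientation; "ft_force": force on the tool from outside, world axes, zero at the start; "wrist_torque": the same for the moment, N m; "width": opening from 0.0 (shut) to 1.0 (fully open); "grip_force": force on a finger pad.
Only numpy, scipy, OpenCV 4.12 (cv2) and the standard library are available. Lean on these libraries where they do the work, as an engineer would, in place of code of your own. Each camera call takes 0.05 s, during which the arm holds its last target. There are 200 camera calls.

TASK

First turn the lever of the jig's air valve clockwise to the half-open mark (45 degrees), so that the clamp nips the jamb post. Then pick up the little cupboard door standing on the bench and bring its hinge knuckle into the gap between the jamb's two knuckles so that the holes line up for the pin, the door upright and continuing straight out from the post. Finish still holding it there in the air, carried by the gripper alone and not leaning on the jig; leave the valve as set and the other things on the bench where they are.

Things in the scene. Friction and masses are not known exactly. Their poses are not given: they have to be found in the camera images.
- valve (a joint): Air valve lever on the jig, turning about a vertical axis. 0 = shut (lever points along the jig's -x), grows clockwise seen from above (towards the jig's +y) to 1.571 = fully open; 0.785 is half open, at the long thick mark on the dial. Starts nearly shut; about 1 N at the grip turns it and it stays where it is left. It drives the clamp pad.
- valve_grip (a point): Centre of the lever's black grip, 42 long x 12 wide x 16 mm high, 77 mm above the bench, 61 mm from the pivot; it moves with the lever. Its x axis points from the grip to the pivot. Beneath are the round dial (radius 42 mm about the pivot, top at 49 mm), the base plate (top at 8 mm) and the clamp cylinder (top at 46 mm).
- valve_pivot (a point): On the valve's vertical axis at the lever's height (77 mm), fixed to the jig, 150 mm from the middle of the post in the jig's -y; axes are the jig's (z up).
- jamb_bore (a point): The target: midpoint of the gap between the two jamb knuckles, on their vertical hole axis, 95 mm above the bench; axes are the jig's (z up, +y from the post outwards through the knuckles). The knuckles are steel tubes, outside 22 mm, hole 14 mm, from 52 to 77 mm and from 113 to 138 mm above the bench, so the gap is 36 mm high.
- jig: Jig fixed to the bench; origin on the bench under the middle of the post. Base plate 90 x 215 x 8 mm, wooden post 44 (x) x 50 (y) mm, top 138 mm above the bench. The hole axis of the knuckles stands 45 mm from the post's middle in +y and 17 mm in front of the steel plate on its +y face (6 mm to spare there for a 22 mm knuckle).
- door_center (a point): Centre of the loose wooden door, 22 mm thick (x) x 100 wide (y) x 110 mm high (z), 0.2 to 0.4 kg, standing free and upright on the bench, centre at half height (55 mm). z up. Its hinge leaf and knuckle are on the -y edge; the top edge is free to grip across the thickness.
- door_bore (a point): Centre of the door's own hinge knuckle, a steel tube with outside 22 mm, hole 14 mm, 30 mm high (3 mm to spare above and below in the gap), 66 mm from the door centre in the door's -y, at half the door's height. Same axes as the door.
- hinge_pin: Bystander: bent round steel pin, 12 mm thick, 122 mm long with a 35 mm foot, lying on the bench, for use afterwards. Origin in the long leg, 6 mm up.
- wax_tin: Bystander: round flat polish tin, 73 mm across, 23 mm high. Origin under its centre.
- small_bottle: Bystander: small brown bottle with a black cap, 40 mm across, 85 mm high. Origin under its centre.
- heel: Bystander: shoe heel block, 72 x 65 x 16 mm, lying flat. Origin under its centre.

How it is judged:
By the outcome, as a careful person would: the job done as asked, in the order asked, and still so for the second after the job is handed in, while the arm keeps its last pose, push and grip.
It also fails if it takes over 53 s, if anything falls off the work surface, if the arm or the gripper's body presses on something with over 40 N, if the wrist force passes 120 N, or if a joint passes its speed limit or range.

## Working session

There is one attempt and no reset: what is moved stays moved. The work goes in short steps, Python scripts to look and compute and a tool call to move; the robot and the scene stay as the last step left them, time stands still between calls to the robot, and variables do not carry over. Pictures are saved under pics/ and viewed, at most 10 in all, crops included, and the job is handed in when it is done.

Besides the shell and the picture viewer there is one more tool, called after "Emit:" by a JSON object that holds its "op" and its "data", one argument or row to a line. jog_arm: Moves the arm, as the interface text tells. Its arguments: {"type":"object","properties":{"rows":{"type":"array"},"newtons":{"type":"number"}},"required":["rows"]}

```bash
mkdir -p pics; cat > h.py <<'E'
import numpy as np, cv2
from scipy.spatial.transform import Rotation as R
from bench import ctrl
def cam(p):
    f=p["pixels"].shape[0]/2/np.tan(np.radians(p["vertical_fov"])/2)
    M=R.from_rotvec(np.ravel(p["rvec"])).as_matrix(); return f,M,np.ravel(p["tvec"])
def ray_z(p,row,col,z):
    f,M,t=cam(p); d=M.T@np.array([(col-p["cx"])/f,(row-p["cy"])/f,1]); o=-M.T@t
    return o+d*(z-o[2])/d[2]
def cloud(p):
    f,M,t=cam(p); Z=p["z_map"]; r,c=np.indices(Z.shape)
    C=np.stack([(c-p["cx"])/f*Z,(r-p["cy"])/f*Z,Z],-1); return (C-t)@M  # world HxWx3
def proj(p,X):
    f,M,t=cam(p); c=M@np.array(X)+t; return c[1]/c[2]*f+p["cy"],c[0]/c[2]*f+p["cx"]
def save(p,n): cv2.imwrite("pics/"+n,p["pixels"][:,:,::-1])
E
python3 - <<'E'
from h import *
np.set_printoptions(precision=1,suppress=True)
print(ctrl.state())
H=dict(valve_grip=77,valve_pivot=77,jamb_bore=95,jig=0,door_center=55,door_bore=55,hinge_pin=6,wax_tin=0,small_bottle=0,heel=0)
for n in("top","side"):
    p=ctrl.get_image(n); save(p,n+"0.png")
    f,M,t=cam(p); print(n,"f",f,"cam",-M.T@t,"fwd",M[2])
    for k,z in H.items():
        for m in ctrl.mark_of(p,k)[:2]: print(k,m["conf"],np.array(m["location"]),ray_z(p,*m["location"],z))
E
```

```text
{'clock': 0.0, 'qpos': array([ 1.1,  0.3,  1.6, -0. ,  1.3, -0.1]), 'joint_velocities': array([-0.,  0.,  0.,  0., -0., -0.]), 'effort': array([  0. , -40.6, -29.3,  -0. ,   0. ,  -0. ]), 'tool_pos': array([213.1, 639.8, 229.9]), 'eef_rot': array([ 0.2,  1. , -0. , -0. ]), 'ft_force': array([0.2, 0.5, 0.3]), 'wrist_torque': array([-0.,  0., -0.]), 'grip_force': 0.0, 'width': 1.0008840989748156}
top f 374.12806976043333 cam [354.   73.7 923.4] fwd [ 0.2  0.  -1. ]
valve_grip 0.58 [197.7 418.3] [ 506.8 -134.5   77. ]
valve_pivot 0.93 [173.1 416.7] [ 564.9 -135.    77. ]
valve_pivot 0.48 [200.3 417.4] [ 500.8 -132.    77. ]
jamb_bore 0.95 [182.9 330.6] [542.7  65.6  95. ]
jig 0.81 [190.9 348.4] [542.6  20.5   0. ]
door_center 0.58 [199.1 248. ] [517.7 261.7  55. ]
door_center 0.43 [197.7 416.8] [ 510.9 -136.4   55. ]
door_bore 0.76 [207.6 275.5] [495.7 196.4  55. ]
door_bore 0.64 [253.9 275.7] [387.9 195.7  55. ]
hinge_pin 0.6 [255.3 275.4] [386.5 203.3   6. ]
wax_tin 0.84 [135.8 290.7] [692.6 165.1   0. ]
small_bottle 0.57 [128.4 348.4] [708.6  14.5   0. ]
heel 0.9 [258.7 384.1] [372.5 -60.1   0. ]
side f 383.3685558071517 cam [  93.  -599.2  505. ] fwd [ 0.5  0.7 -0.5]
valve_grip 0.74 [256.4 360.2] [ 500.7 -140.8   77. ]
valve_pivot 0.64 [247.9 379.5] [ 551.3 -139.7   77. ]
jamb_bore 0.84 [201.4 316.9] [541.5  69.9  95. ]
jig 0.56 [240.6 331.7] [558.9  31.3   0. ]
jig 0.21 [226.2 233.4] [389.2 227.2  -0. ]
door_center 0.87 [193.  273.1] [514.8 242.1  55. ]
door_bore 0.71 [201.5 273.2] [491.2 197.2  55. ]
hinge_pin 0.5 [225.6 232. ] [383.9 222.1   6. ]
wax_tin 0.58 [207.4 342.4] [684.5 154.    0. ]
small_bottle 0.63 [227.8 381.3] [699.8   9.2  -0. ]
small_bottle 0.57 [202.  317.3] [644.3 221.1   0. ]
heel 0.65 [291.4 277.7] [361.7 -59.1   0. ]
```

View pics/top0.png

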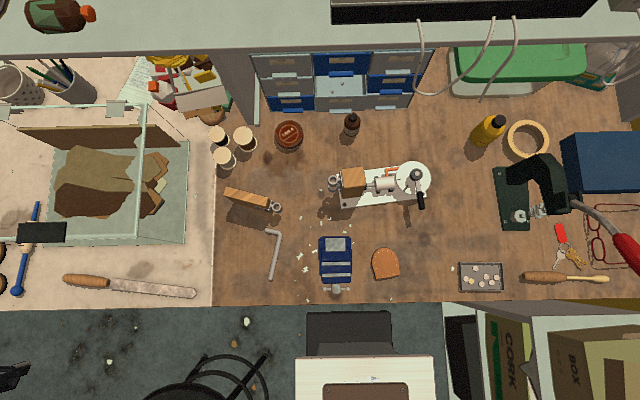

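View pics/side0.png

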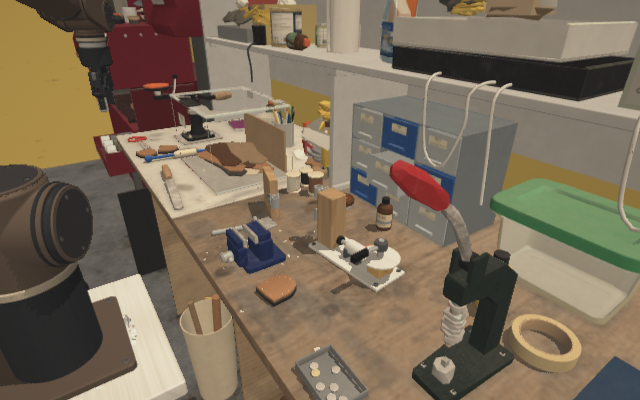

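```bash
python3 - <<'E'
from h import *
np.set_printoptions(precision=2,suppress=True)
for n in("top","side"):
    p=ctrl.get_image(n); W=cloud(p); Z=p["z_map"]>0
    def sel(x0,x1,y0,y1,z0,z1): 
        m=Z&(W[...,0]>x0)&(W[...,0]<x1)&(W[...,1]>y0)&(W[...,1]<y1)&(W[...,2]>z0)&(W[...,2]<z1); return W[m]
    for k,b in dict(door_top=(450,600,200,330,100,118),post_top=(490,600,-20,95,130,146),lever=(460,600,-190,-100,60,95),bench=(300,420,-40,150,-10,10),doorknuck=(460,530,165,215,60,80),plate=(470,640,-190,50,4,12)).items():
        P=sel(*b)
        if len(P)<5: print(n,k,len(P)); continue
        r=cv2.minAreaRect(P[:,:2].astype(np.float32)); bx=cv2.boxPoints(r)
        print(n,k,len(P),"mean",P.mean(0),"med z",np.median(P[:,2]),"rect",np.array(r[0]),np.array(r[1]),r[2])
E
```

```text
top door_top 460 mean [513.85 255.7  110.2 ] med z 110.46914972169884 rect [514.59 256.8 ] [99.5  22.25] 73.51370239257812
top post_top 567 mean [543.62  23.64 138.33] med z 138.52240397801444 rect [543.84  32.32] [44.47 79.73] 6.274922847747803
top lever 302 mean [ 532.41 -133.17   83.93] med z 84.85917575490441 rect [ 528.37 -138.32] [94.48 27.77] 11.755410194396973
top bench 2346 mean [356.07  55.81   1.1 ] med z 1.017614716930098 rect [359.75  54.78] [189.58 119.7 ] 89.79069519042969
top doorknuck 80 mean [497.19 198.79  69.46] med z 69.95121213410789 rect [496.05 197.37] [28.51 23.44] 70.04380798339844
top plate 1262 mean [537.98 -50.6    8.39] med z 8.583230893955847 rect [553.97 -70.39] [238.52 165.46] 89.18492889404297
side door_top 170 mean [509.23 246.02 109.18] med z 110.57051182012775 rect [512.62 254.47] [99.85 22.64] 74.94920349121094
side post_top 352 mean [540.31  20.26 137.32] med z 138.4158232246446 rect [541.84  30.3 ] [43.39 79.77] 5.81184196472168
side lever 386 mean [ 528.13 -138.69   80.88] med z 81.64128619424964 rect [ 526.28 -132.62] [94.81 27.9 ] 0.2932713031768799
side bench 1350 mean [344.52  23.56   1.25] med z 0.8724515112322755 rect [359.91  54.98] [119.69 190.01] 0.1490311175584793
side doorknuck 100 mean [495.65 198.26  69.27] med z 69.3531070646055 rect [496.66 196.71] [34.35 23.16] 78.4813232421875
side plate 1245 mean [534.38 -85.35   8.62] med z 8.78584715346464 rect [552.33 -60.84] [ 90.21 214.76] 6.635684967041016
```

The top view shows the jig at (385,183): wooden post at (352,182), its knuckles at (334,182), valve dial at (413,177) and black grip at (421,200). The door stands at (247,197) with its knuckle at (276,207). The side view shows the same layout: post at (331,215), door at (272,193) and valve at (382,250). Next I'll refine these poses in the jig frame.

```bash
python3 - <<'E'
from h import *
np.set_printoptions(precision=1,suppress=True)
for n in("top","side"):
    p=ctrl.get_image(n); W=cloud(p).reshape(-1,3); W=W[p["z_map"].ravel()>0]; rgb=p["pixels"].reshape(-1,3)[p["z_map"].ravel()>0].astype(int)
    def box(P,lo,hi): return np.all((P>lo)&(P<hi),axis=1)
    post=W[box(W,[490,-20,131],[600,46,146])]  
    # jig frame search: yaw by post+knuckles top rectangle
    P=W[box(W,[490,-20,131],[600,95,146])]
    best=None
    for a in np.radians(np.arange(3,10,.25)):
        c,s=np.cos(a),np.sin(a); q=P[:,:2]@np.array([[c,-s],[s,c]])
        w=np.ptp(np.percentile(q[:,0],[1,99])); 
        if best is None or w<best[0]: best=(w,a,q)
    w,a,q=best; print(n,"yaw",np.degrees(a),"w",w)
    a=np.radians(6.3);c,s=np.cos(a),np.sin(a);Rm=np.array([[c,-s],[s,c]]); q=P[:,:2]@Rm
    ymin=q[:,1].min(); b=q[q[:,1]<ymin+48]; k=q[q[:,1]>ymin+59]
    print(" post x",b[:,0].min(),b[:,0].max(),"y",ymin,"knuck x",k[:,0].min(),k[:,0].max(),"ymax",q[:,1].max())
    pc=np.array([(b[:,0].min()+b[:,0].max())/2,ymin+25]); kc=np.array([(k[:,0].min()+k[:,0].max())/2,q[:,1].max()-11])
    print(" post world",Rm@pc,"bore world from knuckle",Rm@kc,"from post",Rm@(pc+[0,45]),"pivot",Rm@(pc-[0,150]))
    pv=Rm@(pc-[0,150])
    m=box(W,[460,-200,68],[600,-90,95]); L=W[m]; col=rgb[m].sum(1)
    d=np.linalg.norm(L[:,:2]-pv,axis=1); G=L[(d>38)&(L[:,2]>80)]
    r=cv2.minAreaRect(G[:,:2].astype(np.float32)); print(" grip",len(G),np.array(r[0]),np.array(r[1]),r[2],G[:,2].max())
    g=np.array(r[0])-pv; print(" theta",186.3-np.degrees(np.arctan2(g[1],g[0]))%360, np.linalg.norm(g))
    H=L[d<25]; print(" hub mean",H.mean(0),H[:,2].max(), cv2.minEnclosingCircle(H[:,:2].astype(np.float32)))
    D=W[box(W,[460,-220,46],[660,-60,52])]; print(" dial", cv2.minEnclosingCircle(D[:,:2].astype(np.float32)),len(D))
s=ctrl.state(); print(R.from_quat(s["eef_rot"]).as_matrix(), s["tool_pos"])
E
```

```text
top yaw 6.75 w 43.01341739457496
 post x 521.5361012992665 566.4804160989784 y -67.77267435012138 knuck x 533.6345338707117 554.0510231404957 ymax 12.314648407647356
 post world [545.4  17.2] bore world from knuckle [540.4  61. ] from post [540.5  61.9] pivot [ 561.9 -131.9]
 grip 103 [ 502. -137.] [44.  11.9] 3.613300323486328 89.15879848804099
 theta 1.4492638663863033 60.05858864462642
 hub mean [ 557.6 -130.6   84.3] 93.68874920760848 ((556.3455810546875, -132.24075317382812), 19.321596145629883)
 dial ((558.424560546875, -116.90853118896484), 57.14765930175781) 697
side yaw 8.75 w 41.90218555435263
 post x 519.7027183042986 564.992550813971 y -69.26486645952347 knuck x 530.7989562503448 552.2108396974154 ymax 12.749978507671797
 post world [543.9  15.5] bore world from knuckle [538.   61.2] from post [539.   60.2] pivot [ 560.4 -133.6]
 grip 109 [ 499.9 -138.3] [41.1 13.7] 5.316866397857666 87.58633773986386
 theta 1.844934161721909 60.71276921277114
 hub mean [ 555.1 -136.8   81.8] 90.70891680116125 ((555.216796875, -135.05738830566406), 19.715551376342773)
 dial ((560.4063720703125, -117.33679962158203), 56.5671501159668) 589
[[-0.9  0.3 -0. ]
 [ 0.3  0.9  0. ]
 [ 0.  -0.  -1. ]] [213.4 640.3 231.3]
```

```bash
cat >> h.py <<'E'
def go(*targets):  # (x,y,z,tool-x heading deg) -> shift in m along tool axes, turn deg
    s=ctrl.state(); M=R.from_quat(s["eef_rot"]).as_matrix(); h=np.degrees(np.arctan2(M[1,0],M[0,0]))
    print("tcp",s["tool_pos"].round(1),"head",h.round(2),"z",M[:,2].round(3),"t",s["clock"],"w",s["width"].round(3),"F",s["ft_force"].round(1),"grip",s["grip_force"])
    for x,y,z,a in targets:
        d=M.T@(np.array([x,y,z])-s["tool_pos"]); print((d/1000).round(4), round(-((a-h+180)%360-180),2))
E
python3 -c "
from h import *
go((480,200,231,170),(500,-137.6,231,184.6),(500,-137.6,62,184.6))"
```

```text
Traceback (most recent call last):
  File "h.py", line 18, in go
    print("tcp",s["tool_pos"].round(1),"head",h.round(2),"z",M[:,2].round(3),"t",s["clock"],"w",s["width"].round(3),"F",s["ft_force"].round(1),"grip",s["grip_force"])
                                                                                                ^^^^^^^^^^^^^^^^
AttributeError: 'float' object has no attribute 'round'
```

```bash
sed -i 's/s\["width"\].round(3)/round(s["width"],3)/' h.py
python3 -c "
from h import *
go((480,200,231,170),(500,-137.6,231,184.6),(500,-137.6,62,184.6))"
```

```text
tcp [213.4 640.3 231.3] head 161.56 z [-0.  0. -1.] t 1.3 w 1.001 F [ 0.6 -0.5 -0.2] grip 0.0
[-3.922e-01 -3.334e-01  3.000e-04] -8.44
[-5.179e-01 -6.474e-01  3.000e-04] -23.04
[-0.5179 -0.6474  0.1693] -23.04
```

Emit:
{"op": "jog_arm", "data": {
  "rows": [-0.392,-0.333,0,-8,0.04,-0.392,-0.333,0,-8,0.04,-0.392,-0.333,0,-8,0.04,-0.392,-0.333,0,-8,0.04,-0.392,-0.333,0,-8,0.04,-0.392,-0.333,0,-8,0.04,-0.392,-0.333,0,-8,0.04,-0.392,-0.333,0,-8,0.04,-0.392,-0.333,0,-8,0.04,-0.392,-0.333,0,-8,0.04,-0.392,-0.333,0,-8,0.04,-0.392,-0.333,0,-8,0.04]
}}

```text
clock: 2.3
tool_pos: [473.3, 210.9, 231.8]
eef_rot: [0.091, 0.996, 0.0, 0.001]
ft_force: [0.4, 0.7, -0.2]
width: 0.465
grip_force: 0.0
```

```bash
python3 -c "
from h import *
go((500,-137.6,231,184.6),(500,-137.6,100,184.6),(500,-137.6,62,184.6))"
```

```text
tcp [473.3 210.9 231.8] head 169.57 z [ 0.001  0.    -1.   ] t 2.3 w 0.465 F [ 0.4  0.7 -0.2] grip 0.0
[-0.0894 -0.3379  0.0007] -15.03
[-0.0893 -0.338   0.1317] -15.03
[-0.0892 -0.338   0.1697] -15.03
```

Emit:
{"op": "jog_arm", "data": {
  "rows": [-0.089,-0.338,0,-15,0.04,-0.089,-0.338,0,-15,0.04,-0.089,-0.338,0,-15,0.04,-0.089,-0.338,0,-15,0.04,-0.089,-0.338,0,-15,0.04,-0.089,-0.338,0,-15,0.04,-0.089,-0.338,0,-15,0.04,-0.089,-0.338,0,-15,0.04,-0.089,-0.338,0.13,-15,0.04,-0.089,-0.338,0.13,-15,0.04,-0.089,-0.338,0.13,-15,0.04,-0.089,-0.338,0.13,-15,0.04]
}}

```text
clock: 3.3
tool_pos: [494.1, -134.9, 94.3]
eef_rot: [-0.039, 0.999, 0.003, -0.006]
ft_force: [-1.1, 2.2, -0.9]
width: 0.468
grip_force: 0.0
```

```bash
python3 -c "
from h import *
for n in('top','side'):
  p=ctrl.get_image(n); i=p['pixels']; c=i[140:240,360:460] if n=='top' else i[180:300,310:430]
  cv2.imwrite('pics/g_%s.png'%n,cv2.resize(c,None,fx=5,fy=5,interpolation=2)[:,:,::-1])
a=cv2.imread('pics/g_top.png');b=cv2.imread('pics/g_side.png'); cv2.imwrite('pics/g.png',np.hstack([cv2.resize(a,(400,400)),cv2.resize(b,(400,400))]))
go((500,-137.6,62,184.6))"
```

```text
tcp [ 497.2 -135.2   99.2] head -175.49 z [-0.005  0.003 -1.   ] t 3.4 w 0.469 F [ 0.3 -0.1  0.7] grip 0.0
[-0.0028 -0.0027  0.0372] -0.09
```

View pics/g.png

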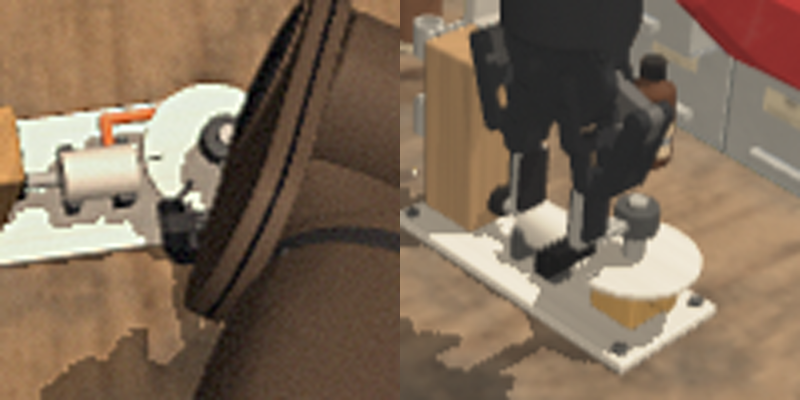

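The crops show the two fingers straddling the black grip (top crop about (180,225), side crop about (565,262)). I'm going down now.

Emit:
{"op": "jog_arm", "data": {
  "rows": [-0.003,-0.002,0.037,0,0.04,-0.003,-0.002,0.037,0,0.04,-0.003,-0.002,0.037,0,0.04,-0.003,-0.002,0.037,0,0.04]
}}

```text
clock: 3.73
tool_pos: [503.9, -137.8, 67.4]
eef_rot: [-0.04, 0.999, -0.001, 0.002]
ft_force: [0.3, -0.8, 0.4]
width: 0.472
grip_force: 0.0
```

```bash
python3 -c "
from h import *
go((500,-137.6,62,184.6))"
```

```text
tcp [ 503.9 -137.8   67.4] head -175.38 z [ 0.004 -0.002 -1.   ] t 3.7333 w 0.472 F [ 0.3 -0.8  0.4] grip 0.0
[0.0039 0.0006 0.0053] 0.02
```

Emit:
{"op": "jog_arm", "data": {
  "rows": [0.0,0.0,0.002,0,0.04,0.0,0.0,0.002,0,0.04,0.0,0.0,0.002,0,0.0,0.0,0.0,0.002,0,0.0,0.0,0.0,0.002,0,0.0,0.0,0.0,0.002,0,0.0,0.0,0.0,0.002,0,0.0,0.0,0.0,0.002,0,0.0,0.0,0.0,0.002,0,0.0],
  "newtons": 20
}}

```text
clock: 4.48
tool_pos: [502.4, -137.3, 63.2]
eef_rot: [-0.04, 0.999, 0.0, 0.0]
ft_force: [-1.7, 1.9, 5.7]
width: 0.138
grip_force: 20.6
```

```bash
python3 -c "
from h import *
P=np.array([561.1,-132.8])
s=ctrl.state(); g=s['tool_pos'][:2]-P; r=np.linalg.norm(g); a=np.degrees(np.arctan2(g[1],g[0]))%360; print('r',r,'ang',a,'theta',186.4-a)
go(*[(P[0]+r*np.cos(np.radians(b)),P[1]+r*np.sin(np.radians(b)),s['tool_pos'][2],b) for b in np.linspace(184.6,141.4,9)[1:]])"
```

```text
r 58.90519222482676 ang 184.41779153882862 theta 1.982208461171382
tcp [ 502.4 -137.3   63.2] head -175.4 z [ 0.  0. -1.] t 4.4833 w 0.138 F [-1.7  1.9  5.7] grip 20.563119649887085
[-0.0003  0.0054  0.    ] 5.4
[-0.001   0.0109  0.    ] 10.8
[-0.0023  0.0162  0.    ] 16.2
[-0.0041  0.0215  0.    ] 21.6
[-0.0064  0.0266  0.    ] 27.0
[-0.0092  0.0314  0.    ] 32.4
[-0.0124  0.0359  0.    ] 37.8
[-0.016   0.0401  0.    ] 43.2
```

Emit:
{"op": "jog_arm", "data": {
  "rows": [-0.0003,0.0054,0,5.4,0,-0.001,0.0109,0,10.8,0,-0.0023,0.0162,0,16.2,0,-0.0041,0.0215,0,21.6,0,-0.0064,0.0266,0,27,0,-0.0092,0.0314,0,32.4,0,-0.0124,0.0359,0,37.8,0,-0.016,0.0401,0,43.2,0,-0.016,0.0401,0,43.2,0,-0.016,0.0401,0,43.2,0,-0.016,0.0401,0,43.2,0,-0.016,0.0401,0,43.2,0]
}}

```text
clock: 5.48
tool_pos: [514.8, -94.8, 63.2]
eef_rot: [0.331, 0.944, 0.001, -0.001]
ft_force: [-2.7, 7.0, 6.6]
width: 0.134
grip_force: 20.4
```

```bash
python3 -c "
from h import *
P=np.array([561.1,-132.8])
s=ctrl.state(); g=s['tool_pos'][:2]-P; r=np.linalg.norm(g); a=np.degrees(np.arctan2(g[1],g[0]))%360; print('r',r,'ang',a,'theta',186.4-a)
go((515,-95,63,141.4))"
```

```text
r 59.874794731221115 ang 140.60623954966405 theta 45.79376045033595
tcp [514.8 -94.8  63.2] head 141.36 z [-0.001  0.003 -1.   ] t 5.4833 w 0.134 F [-2.7  7.   6.6] grip 20.350859463214874
[-0.0003 -0.      0.0002] -0.04
```

Emit:
{"op": "jog_arm", "data": {
  "rows": [0,0,0,0,0.035,0,0,0,0,0.035,0,0,0,0,0.035,0,0,0,0,0.035,0,0,-0.04,0,0.04,0,0,-0.08,0,0.05,0,0,-0.12,0,0.06,0,0,-0.16,0,0.06,-0.0,-0.06,-0.16,0,0.06,-0.08,0.06,-0.16,7,0.06,-0.08,0.08,-0.16,14,0.06,-0.08,0.12,-0.16,21,0.06]
}}

```text
clock: 6.48
tool_pos: [604.4, -85.7, 222.8]
eef_rot: [0.503, 0.865, -0.0, 0.001]
ft_force: [0.7, -0.6, 0.9]
width: 0.7
grip_force: 0.0
```

```bash
python3 -c "
from h import *
go((523,263,240,74))"
```

```text
tcp [604.4 -85.7 222.8] head 119.67 z [ 0.002 -0.001 -1.   ] t 6.4833 w 0.7 F [ 0.7 -0.6  0.9] grip 0.0
[ 0.3432  0.1019 -0.0178] 45.67
```

Emit:
{"op": "jog_arm", "data": {
  "rows": [0.33,0.11,-0.018,45.7,0.06,0.33,0.11,-0.018,45.7,0.06,0.33,0.11,-0.018,45.7,0.06,0.33,0.11,-0.018,45.7,0.06,0.33,0.11,-0.018,45.7,0.06,0.33,0.11,-0.018,45.7,0.06,0.33,0.11,-0.018,45.7,0.06,0.33,0.11,-0.018,45.7,0.06,0.33,0.11,-0.018,45.7,0.06,0.33,0.11,-0.018,45.7,0.06,0.33,0.11,-0.018,45.7,0.06]
}}

```text
clock: 7.4
tool_pos: [531.4, 258.4, 240.0]
eef_rot: [0.794, 0.608, -0.0, 0.0]
ft_force: [0.4, -0.1, 1.0]
width: 0.702
grip_force: 0.0
```

```bash
python3 - <<'E'
from h import *
np.set_printoptions(precision=1,suppress=True)
PV=dict(top=np.array([561.9,-131.9]),side=np.array([560.4,-133.6]))
for n in("top","side"):
    p=ctrl.get_image(n); W=cloud(p)[p["z_map"]>0]
    L=W[(np.abs(W[:,0]-520)<80)&(W[:,1]>-200)&(W[:,1]<-50)&(W[:,2]>72)&(W[:,2]<100)]; pv=PV[n]
    d=np.linalg.norm(L[:,:2]-pv,axis=1); G=L[(d>38)&(L[:,2]>77)&(d<95)]
    r=cv2.minAreaRect(G[:,:2].astype(np.float32)); g=np.array(r[0])-pv
    print(n,"grip",len(G),r,"theta",186.4-np.degrees(np.arctan2(g[1],g[0]))%360,np.linalg.norm(g))
    if n=="top": cv2.imwrite("pics/lv.png",cv2.resize(p["pixels"][140:240,360:460],(500,500),interpolation=2)[:,:,::-1])
    else: cv2.imwrite("pics/sv.png",cv2.resize(p["pixels"][130:300,230:430],None,fx=3,fy=3,interpolation=2)[:,:,::-1])
    T=W[(np.abs(W[:,0]-514)<80)&(np.abs(W[:,1]-256)<70)&(W[:,2]>104)&(W[:,2]<116)]
    if len(T)>20: print("door top",len(T),cv2.minAreaRect(T[:,:2].astype(np.float32)))
D=np.array([513.6,255.6])-3*np.array([.28,.96])
go((D[0],D[1],200,74),(D[0],D[1],78,74))
E
```

```text
top grip 100 ((514.5687255859375, -94.59083557128906), (11.74277114868164, 43.7873420715332), 52.17344665527344) theta 44.64716021066681 60.267929183172335
door top 266 ((509.272216796875, 238.75576782226562), (62.8923225402832, 22.031757354736328), 72.63827514648438)
side grip 130 ((514.188232421875, -96.69831848144531), (12.592578887939453, 42.788230895996094), 54.390296936035156) theta 45.00856530730087 59.13764927346608
door top 149 ((512.7999877929688, 255.72427368164062), (101.90145111083984, 21.931076049804688), 74.71684265136719)
tcp [532.  256.6 239.9] head 74.64 z [-0. -0. -1.] t 7.5 w 0.704 F [-0.5 -0.5  0.4] grip 0.0
[-0. -0.  0.] 0.64
[-0.  -0.   0.2] 0.64
```

View pics/lv.png

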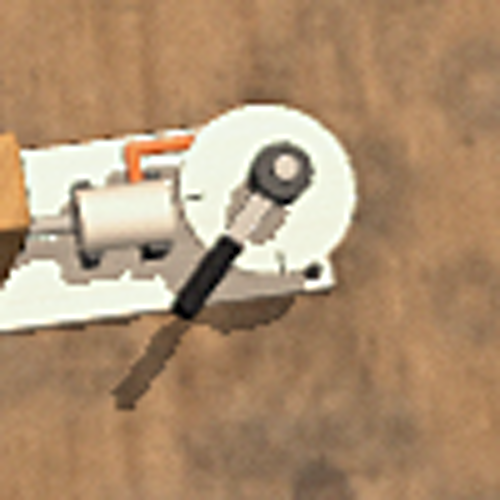

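The crop shows the lever grip at (208,278), about 45° between the dial's 0 mark (283,262) and 90° mark (195,197), and the clouds give 44.6° and 45.0°. The valve is set, so I'm going for the door.

Emit:
{"op": "jog_arm", "data": {
  "rows": [-0.009,-0.0175,0.03,0.4,0.06,-0.009,-0.0175,0.06,0.4,0.06,-0.009,-0.0175,0.09,0.4,0.06,-0.009,-0.0175,0.11,0.4,0.06,-0.009,-0.0175,0.11,0.4,0.06,-0.009,-0.0175,0.125,0.4,0.06,-0.009,-0.0175,0.14,0.4,0.06,-0.009,-0.0175,0.155,0.4,0.06,-0.009,-0.0175,0.162,0.4,0.06,-0.009,-0.0175,0.162,0.4,0.06,-0.009,-0.0175,0.162,0.4,0.06,-0.009,-0.0175,0.162,0.4,0.06]
}}

```text
clock: 8.5
tool_pos: [513.8, 253.3, 79.9]
eef_rot: [0.797, 0.603, 0.001, 0.0]
ft_force: [0.0, -0.1, 0.3]
width: 0.702
grip_force: 0.0
```

```bash
python3 -c "
from h import *
go((512.8,252.7,78,74.3))"
```

```text
tcp [513.8 253.3  79.9] head 74.23 z [ 0.002  0.001 -1.   ] t 8.5 w 0.702 F [ 0.  -0.1  0.3] grip 0.0
[-0.0009 -0.0008  0.0019] -0.07
```

Emit:
{"op": "jog_arm", "data": {
  "rows": [0,0,0,0,0,0,0,0,0,0,0,0,0,0,0,0,0,0,0,0,0,0,0,0,0,0,0,0,0,0,0,0,0,0,0,0,0,0,0,0],
  "newtons": 30
}}

```text
clock: 9.17
tool_pos: [513.3, 253.5, 79.2]
eef_rot: [0.797, 0.604, 0.001, 0.0]
ft_force: [0.3, 0.1, 5.1]
width: 0.253
grip_force: 31.3
```

Emit:
{"op": "jog_arm", "data": {
  "rows": [0,0,0,0,0,0,0,0,0,0,0,0,0,0,0,0,0,0,0,0,0,0,-0.01,0,0,0,0,-0.02,0,0,0,0,-0.04,0,0,0,0,-0.04,0,0,0,0,-0.04,0,0,0,0,-0.04,0,0],
  "newtons": 80
}}

```text
clock: 10.0
tool_pos: [511.7, 253.1, 117.2]
eef_rot: [0.797, 0.604, -0.001, -0.0]
ft_force: [-0.2, -0.9, -4.5]
width: 0.247
grip_force: 78.7
```

```bash
cat >> h.py <<'E'
def doorfit(p):
    W=cloud(p)[p["z_map"]>0]; s=ctrl.state(); t=s["tool_pos"]
    return W,s,t
E
python3 - <<'E'
from h import *
np.set_printoptions(precision=1,suppress=True)
go((513,253,118,74))
for n in("top","side"):
    p=ctrl.get_image(n)
    for k in("door_bore","door_center"):
        for m in ctrl.mark_of(p,k)[:2]: print(n,k,m["conf"],m["location"],ray_z(p,*m["location"],95))
    W=cloud(p)[p["z_map"]>0]
    T=W[(np.abs(W[:,0]-514)<80)&(np.abs(W[:,1]-256)<75)&(W[:,2]>145)&(W[:,2]<156)]
    print("door top",len(T),T[:,2].mean(),cv2.minAreaRect(T[:,:2].astype(np.float32)))
    K=W[(np.abs(W[:,0]-496)<30)&(np.abs(W[:,1]-197)<22)&(W[:,2]>103)&(W[:,2]<116)]
    print("knuckle top",len(K),K.mean(0),np.median(K[:,2]))
    if n=="side": cv2.imwrite("pics/d.png",cv2.resize(p["pixels"][100:270,210:410],None,fx=4,fy=3.5,interpolation=2)[:,:,::-1][:600,:800])
E
```

```text
tcp [511.7 253.1 117.2] head 74.26 z [-0. -0. -1.] t 10.0 w 0.247 F [-0.2 -0.9 -4.5] grip 78.69295120239258
[ 0.  0. -0.] 0.26
top door_bore 0.81 [207.5, 274.2] [489.4 193.7  95. ]
top door_bore 0.41 [254.2, 274.6] [385.8 192.5  95. ]
top door_center 0.79 [198.1, 247.1] [512.5 255.2  95. ]
door top 71 148.52388716954607 ((502.7633361816406, 214.7279510498047), (27.31318473815918, 15.746758460998535), 9.486089706420898)
knuckle top 79 [495.4 199.1 109. ] 108.89692659454397
side door_bore 0.9 [188.3, 276.5] [497.3 186.8  95. ]
side door_center 0.82 [180.3, 272.4] [512.2 236.8  95. ]
door top 157 148.95705667540935 ((509.6773986816406, 255.61660766601562), (99.54691314697266, 45.434165954589844), 86.58351135253906)
knuckle top 82 [494.9 200.2 108.4] 108.41937959278435
```

View pics/d.png

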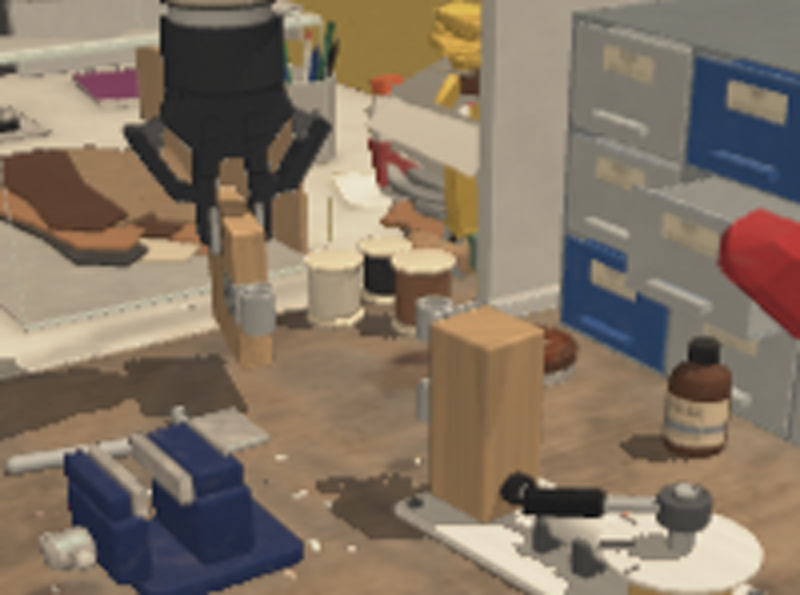

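The door hangs upright in the gripper at (240,285), with its steel knuckle at (255,308). The jamb knuckles show at (430,318) and (425,395), and the wax tin and bottle are undisturbed. Next is the standoff in front of the gap.

Emit:
{"op": "jog_arm", "data": {
  "rows": [-0.008,0.004,-0.002,-3,0,-0.018,0.009,-0.002,-6,0,-0.028,0.015,-0.002,-9.5,0,-0.038,0.02,-0.002,-13,0,-0.048,0.025,-0.002,-17,0,-0.056,0.029,-0.002,-20,0,-0.0627,0.0325,-0.002,-22.1,0,-0.0627,0.0325,-0.002,-22.1,0,-0.0627,0.0325,-0.002,-22.1,0,-0.0627,0.0325,-0.002,-22.1,0,-0.0627,0.0325,-0.002,-22.1,0,-0.0627,0.0325,-0.002,-22.1,0]
}}

```text
clock: 11.3
tool_pos: [526.8, 184.6, 120.3]
eef_rot: [0.667, 0.745, 0.0, -0.0]
ft_force: [0.4, -0.5, -4.0]
width: 0.247
grip_force: 78.7
```

```bash
python3 - <<'E'
from h import *
np.set_printoptions(precision=1,suppress=True)
go((532.7,124.2,119.2,96.4))
a=np.radians(6.4);c,s=np.cos(a),np.sin(a);Rm=np.array([[c,-s],[s,c]])  # jig->world; q=P@Rm
PO=dict(top=Rm.T@np.array([545.4,17.2]),side=Rm.T@np.array([543.9,15.5]))
for n in("top","side"):
    p=ctrl.get_image(n); 
    W=cloud(p)[p["z_map"]>0]; J=W.copy(); J[:,:2]=W[:,:2]@Rm-PO[n]
    def B(x0,x1,y0,y1,z0,z1): return J[(J[:,0]>x0)&(J[:,0]<x1)&(J[:,1]>y0)&(J[:,1]<y1)&(J[:,2]>z0)&(J[:,2]<z1)]
    T=B(-25,25,110,230,146,155); print(n,"doortop",len(T),T[:,2].mean() if len(T) else 0)
    for y0 in range(110,230,10):
        t=T[(T[:,1]>y0)&(T[:,1]<y0+10)]
        if len(t)>4: print("  y",y0,len(t),"x",t[:,0].min(),t[:,0].max(),"z",np.median(t[:,2]),"ymin",t[:,1].min())
    K=B(-20,20,85,117,103,116); print(" knuck top",len(K),"x",K[:,0].min(),K[:,0].max(),"y",K[:,1].min(),K[:,1].max(),"z",np.median(K[:,2]))
    N=B(-20,20,30,65,134,142); print(" jamb top",len(N),"x",N[:,0].min(),N[:,0].max(),"y",N[:,1].min(),N[:,1].max(),"z",np.median(N[:,2]))
    V=B(-30,30,90,240,30,155); print(" all door", "x",np.percentile(V[:,0],[1,99]))
    sub=p["pixels"][130:230,260:400] if n=="top" else p["pixels"][130:260,220:380]
    cv2.imwrite("pics/%s1.png"%n,cv2.resize(sub,(400,400*sub.shape[0]//sub.shape[1]),interpolation=2)[:,:,::-1])
    for k in("door_bore","jamb_bore"): print(k,[(m["conf"],np.array(m["location"])) for m in ctrl.mark_of(p,k)[:2]])
a=cv2.imread("pics/top1.png");b=cv2.imread("pics/side1.png");h=max(a.shape[0],b.shape[0])
pad=lambda i:np.vstack([i,np.zeros((h-i.shape[0],400,3),np.uint8)])
cv2.imwrite("pics/ab.png",np.hstack([pad(a),pad(b)]))
E
```

```text
tcp [526.8 184.6 120.3] head 96.38 z [-0.  0. -1.] t 11.3 w 0.247 F [ 0.4 -0.5 -4. ] grip 78.65898370742798
[-0.1 -0.   0. ] -0.02
top doortop 4 149.26218901325896
 knuck top 52 x -10.935896544424509 9.546089048721683 y 95.46031249029616 115.69412678008095 z 110.92154363809308
 jamb top 57 x -10.191016981220173 10.42385843168654 y 30.214692744186962 54.93583620267515 z 138.59040322101836
 all door x [-12.1  10.4]
door_bore [(0.65, array([186.5, 306.2])), (0.34, array([259.5, 385.2]))]
jamb_bore [(0.65, array([182.5, 330. ]))]
side doortop 152 150.85304216984915
  y 120 29 x -11.160362476701494 10.052559526607297 z 150.14210348231668 ymin 122.47571211423255
  y 130 18 x -9.708880144882414 9.932429878096627 z 151.77658323776194 ymin 131.6073686736575
  y 140 18 x -10.164043835352118 9.820466223393964 z 151.91712305054338 ymin 140.03533135863503
  y 150 32 x -16.00993369719697 17.58699564482879 z 151.92212976317663 ymin 150.3073152784624
  y 160 33 x -23.776187034964778 23.805810423717617 z 151.58868987887112 ymin 160.2807209118385
  y 170 17 x -23.50601029065956 12.641224941187943 z 151.98170121684387 ymin 172.19834510775536
 knuck top 51 x -11.315948620717563 10.356807566996736 y 96.01521272830954 114.9426191642577 z 109.81557684304612
 jamb top 35 x -10.649877419460722 10.522170776548137 y 34.85370542641466 57.62528008048625 z 137.75506233837584
 all door x [-22.9  12.3]
door_bore [(0.92, array([195. , 303.6]))]
jamb_bore [(0.72, array([201.1, 317.2]))]
```

View pics/ab.png

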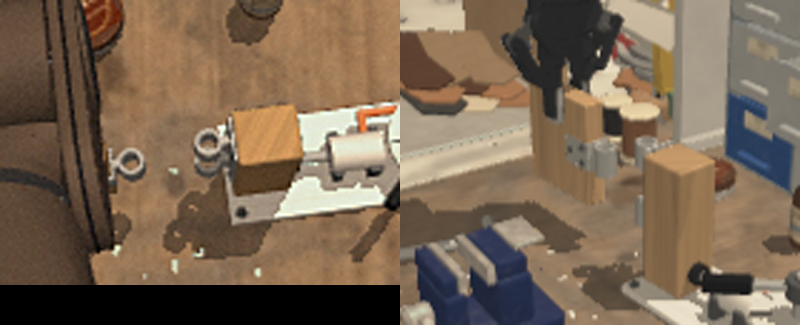

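Top crop: the door's knuckle ring is at (130,163), in line with the jamb ring at (208,143) along the tilted post direction. In the side crop the door hangs upright at (575,140), its knuckle at about gap height. Before inserting I'll fit the rings and check the tilt.

```bash
cat > fit.py <<'E'
from h import *
from scipy.optimize import minimize
np.set_printoptions(precision=2,suppress=True)
a=np.radians(6.4);c,s=np.cos(a),np.sin(a);Rm=np.array([[c,-s],[s,c]])
PO=dict(top=Rm.T@np.array([545.4,17.2]),side=Rm.T@np.array([543.9,15.5]))
def ring(P,g):
    def cost(v):
        r=np.hypot(P[:,0]-v[0],P[:,1]-v[1]); return np.sum(np.minimum(np.maximum(np.maximum(7-r,r-11),0),4)**2)
    return min((minimize(cost,np.array(g)+d,method="Nelder-Mead") for d in([0,0],[2,2],[-2,2],[2,-2],[-2,-2])),key=lambda r:r.fun).x
def jigpts(p,n):
    W=cloud(p)[p["z_map"]>0]; J=W.copy(); J[:,:2]=W[:,:2]@Rm-PO[n]; return J
def B(J,x0,x1,y0,y1,z0,z1): return J[(J[:,0]>x0)&(J[:,0]<x1)&(J[:,1]>y0)&(J[:,1]<y1)&(J[:,2]>z0)&(J[:,2]<z1)]
def face(P,i,j):  # slope of coord i over coords j (robust)
    A=np.c_[P[:,j],np.ones(len(P))]; m=np.ones(len(P),bool)
    for _ in range(4):
        k=np.linalg.lstsq(A[m],P[m,i],rcond=None)[0]; m=np.abs(A@k-P[:,i])<1.5
    return m.sum(),np.degrees(np.arctan(k[:-1])),k
E
python3 - <<'E'
from fit import *
t=ctrl.state()["tool_pos"]; tj=Rm.T@t[:2]-(PO["top"]+PO["side"])/2; print("tool jig",tj,t[2])
for n in("top","side"):
    J=jigpts(ctrl.get_image(n),n)
    K=B(J,-16,16,90,116,106,116); N=B(J,-16,16,34,65,134,142)
    k=ring(K,[0,106]); j=ring(N,[0,45]); print(n,"door ring",k,"jamb ring",j,"diff",k-j, "z",np.median(K[:,2]),np.median(N[:,2]))
    if n=="side":
        E=B(J,-9,9,115,130,42,75); E=np.r_[E,B(J,-9,9,118,130,115,147)]; print("edge y over (x,z)",face(E,1,[0,2]))
        F=B(J,-17,-7,126,225,42,118); print("face x over (y,z)",len(F),face(F,0,[1,2]))
        Tp=B(J,-9,9,124,150,146,156); print("top z over (x,y)",len(Tp),face(Tp,2,[0,1]))
        P=B(J,-19,19,-32,-18,60,134); print("post edge y over z",face(P,1,[0,2])); P=B(J,-28,-16,-22,22,20,134); print("post face",face(P,0,[1,2]))
E
```

```text
tool jig [  1.06 168.91] 120.33785861480591
top door ring [ -0.4 105.6] jamb ring [-0.   45.28] diff [-0.4  60.32] z 111.59943284533202 138.33606378901248
side door ring [ -0.11 105.64] jamb ring [ 0.07 46.05] diff [-0.18 59.59] z 110.20229512058418 138.25245156767596
edge y over (x,z) (np.int64(100), array([-5.72, -0.22]), array([ -0.1 ,  -0.  , 124.58]))
face x over (y,z) 548 (np.int64(488), array([ 0.86, -0.32]), array([  0.02,  -0.01, -11.52]))
top z over (x,y) 34 (np.int64(30), array([-1.21,  0.95]), array([ -0.02,   0.02, 149.65]))
post edge y over z (np.int64(328), array([-0.09, -0.11]), array([ -0. ,  -0. , -22.7]))
post face (np.int64(526), array([-0.29, -0.1 ]), array([ -0.01,  -0.  , -20.24]))
```

Emit:
{"op": "jog_arm", "data": {
  "rows": [0,-0.0008,0.001,-1,0,-0.004,-0.0008,0.001,-1,0,-0.009,-0.0008,0.001,-1,0,-0.014,-0.0008,0.001,-1,0,-0.019,-0.0008,0.001,-1,0,-0.024,-0.0008,0.001,-1,0,-0.029,-0.0008,0.001,-1,0,-0.033,-0.0008,0.001,-1,0,-0.035,-0.0008,0.001,-1,0,-0.035,-0.0008,0.001,-1,0,-0.035,-0.0008,0.001,-1,0,-0.035,-0.0008,0.001,-1,0]
}}

```text
clock: 12.7
tool_pos: [530.0, 149.4, 119.3]
eef_rot: [0.66, 0.751, 0.0, -0.0]
ft_force: [-0.1, -0.2, -3.9]
width: 0.242
grip_force: 78.7
```

```bash
python3 - <<'E'
from fit import *
go((532.7,124.2,119.2,96.4))
t=ctrl.state()["tool_pos"]; tj=Rm.T@t[:2]-(PO["top"]+PO["side"])/2; print("tool jig",tj,t[2])
for n in("top","side"):
  for _ in range(2):
    J=jigpts(ctrl.get_image(n),n)
    K=B(J,-16,16,58,81,105,116); N=B(J,-16,16,34,65,134,142)
    k=ring(K,[0,71]); j=ring(N,[0,45]); print(n,"door ring",len(K),k,"jamb ring",j,"diff",k-j, "z",np.median(K[:,2]),np.median(N[:,2]))
    if n=="side":
        F=B(J,-17,-7,91,190,42,118); print("face x over (y,z)",len(F),face(F,0,[1,2]))
        P=B(J,-28,-16,-22,22,20,134); print("post face",face(P,0,[1,2]))
E
```

```text
tcp [530.  149.4 119.3] head 97.37 z [ 0.  0. -1.] t 12.7 w 0.242 F [-0.1 -0.2 -3.9] grip 78.67033123970032
[-0.03 -0.    0.  ] 0.97
tool jig [  0.24 133.88] 119.34046238997401
top door ring 45 [ 0.18 70.75] jamb ring [-0.62 45.03] diff [ 0.81 25.72] z 110.35895163833433 138.72119245394654
top door ring 47 [-0.06 71.06] jamb ring [-0.35 45.29] diff [ 0.29 25.76] z 110.48575536057123 138.64591435150743
side door ring 35 [ 0.49 70.4 ] jamb ring [ 0.35 46.25] diff [ 0.14 24.15] z 108.76466937825307 138.0200313747049
face x over (y,z) 615 (np.int64(533), array([-0.44, -0.47]), array([-0.01, -0.01, -8.45]))
post face (np.int64(532), array([-0.29, -0.11]), array([ -0.01,  -0.  , -20.26]))
side door ring 33 [ 0.46 70.43] jamb ring [-0.18 45.93] diff [ 0.65 24.5 ] z 109.02602410863419 138.0197545881305
face x over (y,z) 608 (np.int64(544), array([-0.21, -0.49]), array([-0.  , -0.01, -9.05]))
post face (np.int64(524), array([-0.3 , -0.06]), array([ -0.01,  -0.  , -20.41]))
```

Emit:
{"op": "jog_arm", "data": {
  "rows": [-0.003,-0.0009,-0.0004,0,0,-0.006,-0.0009,-0.0004,0,0,-0.009,-0.0009,-0.0004,0,0,-0.012,-0.0009,-0.0004,0,0,-0.015,-0.0009,-0.0004,0,0,-0.018,-0.0009,-0.0004,0,0,-0.021,-0.0009,-0.0004,0,0,-0.023,-0.0009,-0.0004,0,0,-0.025,-0.0009,-0.0004,0,0,-0.025,-0.0009,-0.0004,0,0,-0.025,-0.0009,-0.0004,0,0,-0.025,-0.0009,-0.0004,0,0]
}}

```text
clock: 13.9
tool_pos: [532.3, 124.4, 119.7]
eef_rot: [0.66, 0.751, 0.0, -0.0]
ft_force: [0.6, 0.2, -4.0]
width: 0.244
grip_force: 78.7
```

```bash
python3 - <<'E'
from fit import *
go((532.7,124.2,119.2,96.4))
t=ctrl.state()["tool_pos"]; tj=Rm.T@t[:2]-(PO["top"]+PO["side"])/2; print("tool jig",tj,t[2],ctrl.state()["ft_force"])
out=[]
for n in("top","side"):
    p=ctrl.get_image(n); J=jigpts(p,n)
    N=B(J,-16,16,34,65,134,142); print(n,"jamb ring",ring(N,[0,45]))
    if n=="side":
        F=B(J,-17,-7,66,165,42,118); print("face x over (y,z)",len(F),face(F,0,[1,2]))
        E=B(J,-9,9,75,95,42,75); print("edge",len(E),np.median(E[:,1]) if len(E) else 0)
    sub=p["pixels"][155:205,305:375] if n=="top" else p["pixels"][150:230,270:370]
    out.append(cv2.resize(sub,(400,400*sub.shape[0]//sub.shape[1]),interpolation=2))
h=max(o.shape[0] for o in out)
cv2.imwrite("pics/fin.png",np.hstack([cv2.copyMakeBorder(o,0,h-o.shape[0],0,0,0) for o in out])[:,:,::-1])
E
```

```text
tcp [532.3 124.4 119.7] head 97.36 z [-0.  0. -1.] t 13.9 w 0.244 F [ 0.6  0.2 -4. ] grip 78.65044713020325
[-0.  0.  0.] 0.96
tool jig [ -0.25 108.78] 119.71102191605912 [ 0.6   0.19 -4.02]
top jamb ring [-0.4  45.13]
side jamb ring [-1.09 51.85]
face x over (y,z) 641 (np.int64(570), array([-0.14, -0.32]), array([ -0.  ,  -0.01, -10.03]))
edge 2 88.54049656540413
```

View pics/fin.png

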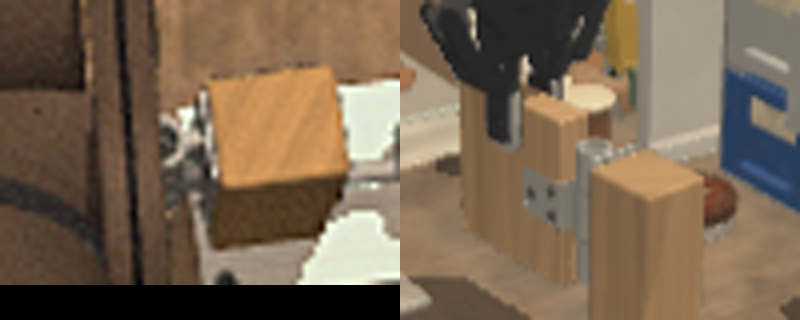

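The side crop shows the three knuckles forming one continuous tube at (593,210) with the door hanging free. The wrist force is just the door's weight. One last check: fit the tube axis at each height.

```bash
python3 - <<'E'
from fit import *
from scipy.optimize import least_squares
Js={n:[jigpts(ctrl.get_image(n),n) for _ in range(3)] for n in("side","top")}
for n in Js:
  J=np.vstack(Js[n])
  for nm,z0,z1 in(("upper",117,134),("door",84,106),("lower",56,73)):
    P=B(J,-14,4,32,58,z0,z1)
    if len(P)<15: print(n,nm,len(P)); continue
    r=least_squares(lambda v:np.hypot(P[:,0]-v[0],P[:,1]-v[1])-11,[0,45],loss="soft_l1",f_scale=.5)
    print(n,nm,len(P),r.x,"res",np.median(np.abs(r.fun)),"ymin/max",P[:,1].min(),P[:,1].max(),"xmin",np.percentile(P[:,0],3))
E
```

```text
side upper 81 [ 1.67 45.61] res 0.6317380897652587 ymin/max 39.3455775152429 51.98270423472791 xmin -10.3846596879627
side door 101 [ 1.3  47.29] res 0.8603737392878088 ymin/max 37.75418707733378 49.94526859259157 xmin -10.860883698163548
side lower 78 [ 1.89 45.9 ] res 0.597263227403114 ymin/max 39.44621334442729 54.58755617772353 xmin -10.0409332730721
top upper 30 [-0.63 46.67] res 0.9791084460012076 ymin/max 32.7837766692224 42.80157206054784 xmin -10.180613765391291
top door 21 [-2.11 48.29] res 0.7831725575862727 ymin/max 37.17937615143776 42.52733131578514 xmin -10.692986910148534
top lower 17 [ 0.95 44.37] res 0.15737272989511375 ymin/max 33.816452239558686 42.12170225051479 xmin -9.964226980083755
```

Emit:
{"op": "jog_arm", "data": {
  "rows": [0,0.0004,0,0,0,0,0.0004,0,0,0,0,0.0004,0,0,0,0,0.0004,0,0,0,0,0.0004,0,0,0,0,0.0004,0,0,0]
}}

```text
clock: 14.8
tool_pos: [532.7, 124.4, 119.7]
eef_rot: [0.66, 0.751, -0.0, -0.0]
ft_force: [0.3, -0.8, -3.2]
width: 0.247
grip_force: 78.7
```

```bash
python3 -c "
from h import *
go((532.7,124.2,119.7,97.4)); print(ctrl.finish_job())"
```

```text
tcp [532.7 124.4 119.7] head 97.36 z [-0.  0. -1.] t 14.8 w 0.247 F [ 0.3 -0.8 -3.2] grip 78.6500895023346
[-0.0002 -0.      0.    ] -0.04
the job is handed in; nothing more can be done
None
```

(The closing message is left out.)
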